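Swing the pinned lay bar against the round stop

TASK

The next boards are to be laid up at a new angle: push the flat bar that sits on the layout board's pivot pin so that it swings round until its side lies against the round stop (not the square one). Leave it lying flat on its pin, and do not shift the loose spare bar.

Things in the scene. Friction and masses are not known exactly. Their poses are not given: they have to be found in the camera images.
- bar: Flat aluminium bar to swing, 260 x 40 x 10 mm, flat on a fixed plywood board whose top is 12 mm above the table; 0.27 kg. A 14 mm hole near one end fits loosely over a fixed 12 mm pin, 30 mm tall; only friction resists turning. It starts pointing between the two stops. Origin: underside, centre of hole; x along the bar to its free end (235 mm off; 25 mm of bar behind), edges at y +-20 mm.
- round_stop: The stop to swing to: plain steel round disc, 40 mm in diameter, 25 mm high, fixed on the layout board to one side of the bar, 0.17 to 0.23 m from the pin. Origin: centre of its underside (12 mm above the table), z up.
- square_stop: The other stop, not to be used: plain steel square block, 38 x 38 mm, 25 mm high, fixed on the layout board on the opposite side of the bar, 0.17 to 0.23 m from the pin. Which side is which varies. Origin: centre of its underside, z up.
- spare_bar: Loose spare bar, same shape as the one to swing but not on a pin, lying flat along the board's far edge beyond the pinned bar's free end; to be left alone. Origin: underside, centre of its empty hole; x along the bar to its other end, 235 mm away; z up.

How it is judged:
By the outcome, as a careful person would: the job done as asked, in the order asked, and still so for the second after the job is handed in, with the robot touching nothing.
It also fails if it takes over 38 s, if anything falls off the work surface, if the arm or the gripper's body presses on something with over 40 N, if the wrist force passes 120 N, or if a joint passes its speed limit or range.

ROBOT

A 6-joint arm with a two-finger parallel gripper is mounted at the origin on the work surface. World frame = base frame: x ahead of the robot, y to its left, z up, the work surface at z = 0. Lengths are in mm, angles in degrees, forces in N, time in s.
With the tool pointing down it reaches from about 300 to 850 mm from the base axis. Payload 4.2 kg.
Tool frame: the origin (TCP) lies midway between the tips of the shut fingers; the grasp point (between the pads) lies 19 mm behind it (env.tcp_to_grasp is the distance from the TCP to the grasp point, in mm); z points along the fingers, x is the direction in which the jaws open and shut, and the axes are right-handed (so a half turn about z gives the same grasp; the last joint's range is limited). The gripper opens to 91 mm and grips with 3 to 60 N. Pads are 32 mm wide; open, the fingers measure 118 mm over their backs; the gripper's body (76 mm by 178 mm) begins 60 mm behind the grasp point.
Start: joints at [67.323, 18.312, 89.639, -0, 72.044, -1.146], TCP at [211.039, 534.892, 178.876] pointing down, gripper open.
Joint ranges: [-177.97, 177.97], [-48.28, 115.42], [12.27, 149.76], [-77.06, 257.06], [2.81, 150.46], [-146.56, 146.56]. Speed limits (degrees/s): [147.25, 147.25, 180, 180, 180, 180].

INTERFACE

Orientations are given as [roll, pitch, yaw] about the fixed x, y, z axes, in that order (R = Rz(yaw) Ry(pitch) Rx(roll)).
In Python, from workcell import env gives the robot as it stands.
- The arm moves only by the tool drive_tool, never from a script. Its argument "motion" is a list of rows, each a list of 2 entries, a list of its own where there are three numbers: the shift along the world's x, y, z in m, then the turn, a rotation vector about the world's x, y, z in rad. In form: [[[dx, dy, dz], [wx, wy, wz]], ...]. A call has exactly 10 rows; each row shifts and turns the commanded pose from where the row before left it; what a row does not reach is not made up. A row lasts 1/12 s, in which the tool goes at most 41.7 mm and 7.16 degrees, less where a joint would pass 70% of its speed; a pose out of reach is approached as far as the arm can. A call is refused whole if a number of a shift passes 0.0417 or a number of a turn 0.125, either way. A call with a gripper value outside its range is refused whole. "claw" is the opening, from 0 (shut) to 1 (fully open), set as the call begins (left out, the last holds). The fingers move at their own pace and stop on an object; "force" is the grip in N (left out, the last holds). Time passes only in rows, so rows that do not move let the fingers close, or fill a call up. It gives the time, the measured TCP pose, the force and the opening at its end, in the units of the state.
- env.state(): the state, without advancing time (a new reading comes with each control period).
- env.grab_frame(name): name is "side" or "top"; returns the picture (420x560x3 uint8, red, green, blue); there is no depth.
- env.camera_params(name): a dict with "fov_y" (degrees; the focal length in pixels is half the picture's height over the tangent of half this angle, whatever the lens; pixels are square), "cx", "cy" (the principal point, pixels), "k1" (the pictures are not rectified: a ray, as slopes to the right and down, at radius r is drawn at 1 + k1 r^2 times it, then the intrinsics apply), "pose" (4x4, takes a point from camera to world coordinates). Camera axes: x right, y down, z forward; pixel columns grow to the right and rows downward; lengths in mm; the calibration is good to about 2 mm. A picture is of the moment at which its call begins. camera_params takes no time and is no camera call.
- env.job_done(): hands the job in, once; it reports no verdict.
The state is a dict: "time_s": time; "qpos": joint angles; "qvel": joint speeds; "effort": joint torques, N m; "ee_pos": TCP position; "ee_rot": TCP orientation; "force": force on the tool from outside, world axes, zero at the start; "torque": the same for the moment, N m; "gripper_width": finger opening in mm.
Only numpy, scipy, OpenCV 4.12 (cv2) and the standard library are available. Lean on these libraries where they do the work, as an engineer would, in place of code of your own. Each camera call takes 0.05 s, during which the arm holds its last target.

## Working session

There is one attempt and no reset: what is moved stays moved. The work goes in short steps, Python scripts to look and compute and a tool call to move; the robot and the scene stay as the last step left them, time stands still between calls to the robot, and variables do not carry over. Pictures are saved under pics/ and viewed, and the job is handed in when it is done.

Besides the shell and the picture viewer there is one more tool, called after ">>>" in YAML: its name, and indented under it one key for each argument. drive_tool: Moves the arm, as the interface text tells. Its arguments: {"type":"object","properties":{"motion":{"type":"array","items":{"type":"array"}},"claw":{"type":"number"},"force":{"type":"number"}},"required":["motion"]}

```bash
mkdir -p pics; ls; python3 - <<'E'
from workcell import env
import cv2
for n in("top","side"):
    f=env.grab_frame(n); cv2.imwrite(f"pics/{n}0.png",f[...,::-1]); p=env.camera_params(n); print(n,p)
print(env.state())
E
```

```text
pics
top {'fov_y': 50.616467675768725, 'cx': 286.02060386201816, 'cy': 211.35816971984534, 'k1': -0.025418526389410577, 'pose': array([[-2.93638175e-02, -9.95540731e-01,  8.96460785e-02,
         5.12274352e+02],
       [-9.99560826e-01,  2.96032755e-02,  1.34244445e-03,
         4.75436187e+01],
       [-3.99027569e-03, -8.95672889e-02, -9.95972780e-01,
         7.99519039e+02],
       [ 0.00000000e+00,  0.00000000e+00,  0.00000000e+00,
         1.00000000e+00]])}
side {'fov_y': 49.948858929974904, 'cx': 267.61878143434006, 'cy': 206.90858155154714, 'k1': -0.12321486631425221, 'pose': array([[-9.38419462e-01, -1.62148620e-01,  3.05084807e-01,
         3.35184150e+02],
       [-3.45410633e-01,  4.60170747e-01, -8.17884086e-01,
         6.77848811e+02],
       [-7.77232775e-03, -8.72897880e-01, -4.87841041e-01,
         4.27250917e+02],
       [ 0.00000000e+00,  0.00000000e+00,  0.00000000e+00,
         1.00000000e+00]])}
{'time_s': 0.1, 'qpos': array([ 6.73228502e+01,  1.83512961e+01,  8.96990954e+01,  3.45489405e-04,
        7.20437148e+01, -1.14528484e+00]), 'qvel': array([ 0.03562809, -0.07620507, -0.24611503,  0.00669626, -0.04536362,
        0.02309463]), 'effort': array([-1.74704390e-03, -4.13333774e+01, -2.32509702e+01,  7.27449870e-02,
        4.22195171e-02, -4.57141925e-05]), 'ee_pos': array([210.83380322, 534.41353152, 178.07330631]), 'ee_rot': array([-1.79997791e+02,  9.40810025e-02,  6.84680301e+01]), 'force': array([-0.24538638, -0.29853674,  0.60669699]), 'torque': array([0.00532903, 0.0074968 , 0.00680146]), 'gripper_width': 91.4409494863389}
```

View pics/top0.png

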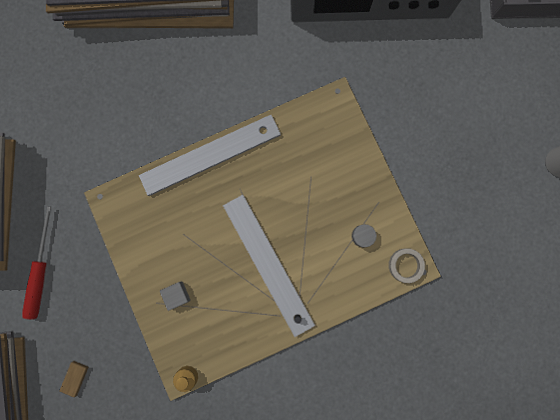

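View pics/side0.png

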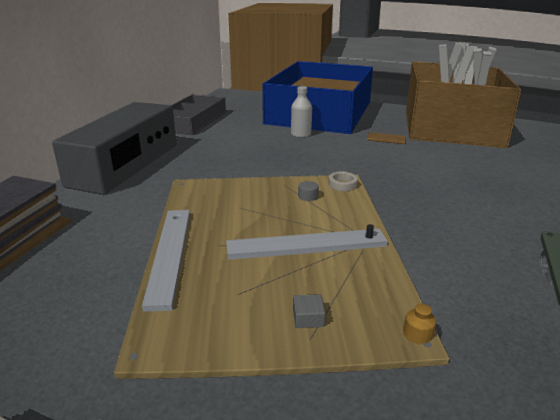

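The top view shows the pin at about (297,319), the bar's free end at (234,200), the round disc at (365,236), the square block at (175,296), and the spare bar from (263,130) to (145,185). The bar has to swing to the right in the picture, which is toward −y. I'll enlarge a crop to measure more closely.

```bash
cat > h.py <<'E'
import numpy as np, cv2
from workcell import env
def px2w(n,uv,z):
    p=env.camera_params(n); f=210/np.tan(np.radians(p["fov_y"]/2))
    K=np.array([[f,0,p["cx"]],[0,f,p["cy"]],[0,0,1]])
    uv=np.array(uv,float).reshape(-1,1,2)
    s=cv2.undistortPoints(uv,K,np.array([p["k1"],0,0,0,0.])).reshape(-1,2)
    T=np.array(p["pose"]); d=np.c_[s,np.ones(len(s))]@T[:3,:3].T; o=T[:3,3]
    return o+d*((np.broadcast_to(z,len(s))-o[2])/d[:,2])[:,None]
E
python3 - <<'E'
import cv2
a=cv2.imread("pics/top0.png")
cv2.imwrite("pics/c1.png",cv2.resize(a[180:345,210:390],None,fx=3.6,fy=3.6,interpolation=cv2.INTER_CUBIC))
E
```

```text
(no output)
```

View pics/c1.png

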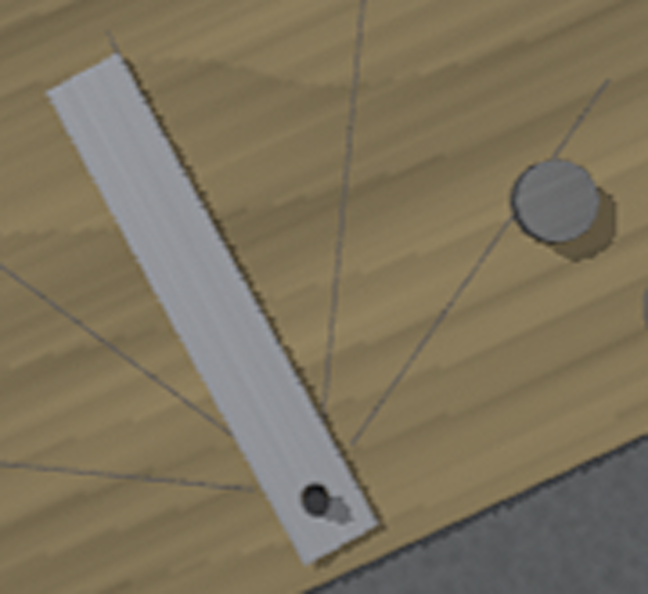

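The crop shows the bar's free corners at (47,94) and (121,53), and its rear corners at (309,566) and (382,525). The disc top is centred at (555,201) and the pin top at (315,498).

```bash
python3 - <<'E'
from h import *
c=np.array([[47,94],[121,53],[309,566],[382,525],[555,201],[315,498]])/3.6+[210,180]-0.36
w=px2w("top",c,[22,22,22,22,37,42]); print(w.round(1))
f=(w[0]+w[1])/2; r=(w[2]+w[3])/2; d=(f-r)[:2]; L=np.hypot(*d); d/=L; th=np.degrees(np.arctan2(d[1],d[0]))
pin=r[:2]+25*d; print("len",L,"th",th,"pin",pin)
D=w[4,:2]-pin; R=np.hypot(*D); a=np.degrees(np.arctan2(D[1],D[0])); print("disc",R,a,"target th",a+np.degrees(np.arcsin(40/R)))
s=px2w("top",[[145,193],[280,128],[175,292]],[22,22,37]);print(s.round(1))
# second from side
print(px2w("side",[[308,187],[370,228]],[37,42]).round(1))
E
```

```text
[[595.5 159.8  22. ]
 [614.6 123.2  22. ]
 [365.4  38.7  22. ]
 [383.7   3.2  22. ]
 [535.4 -83.6  37. ]
 [400.3  35.2  42. ]]
len 260.10217477797534 th 27.601873403862836 pin [396.70392309  32.56431955]
disc 180.93964548054032 -39.949923368477656 target th -27.17814267385875
[[622.3 297.3  22. ]
 [732.3  55.   22. ]
 [448.8 241.5  37. ]]
[[533.  -76.   37. ]
 [395.4  42.6  42. ]]
```

The bar is at +27.6° about a pin near (397,33), and it should meet the disc at about −27°. I'll move the shut fingers to the bar's +y side, around (520,165), with the tool's x axis turned to lie along the bar.

>>> drive_tool:
  motion:
    - [[0.0155, -0.0185, -0.004], [0, 0, -0.0357]]
    - [[0.0155, -0.0185, -0.004], [0, 0, -0.0357]]
    - [[0.0155, -0.0185, -0.004], [0, 0, -0.0357]]
    - [[0.0155, -0.0185, -0.004], [0, 0, -0.0357]]
    - [[0.0155, -0.0185, -0.004], [0, 0, -0.0357]]
    - [[0.0155, -0.0185, -0.004], [0, 0, -0.0357]]
    - [[0.0155, -0.0185, -0.004], [0, 0, -0.0357]]
    - [[0.0155, -0.0185, -0.004], [0, 0, -0.0357]]
    - [[0.0155, -0.0185, -0.004], [0, 0, -0.0357]]
    - [[0.0155, -0.0185, -0.004], [0, 0, -0.0357]]
  claw: 0
  force: 20

```text
time_s: 0.93
ee_pos: [366.4, 348.7, 138.4]
ee_rot: [-180.0, 0.0, 47.9]
force: [1.1, 0.7, 0.1]
gripper_width: 27.5
```

>>> drive_tool:
  motion:
    - [[0.0155, -0.0185, -0.004], [0, 0, -0.0357]]
    - [[0.0155, -0.0185, -0.004], [0, 0, -0.0357]]
    - [[0.0155, -0.0185, -0.004], [0, 0, -0.0357]]
    - [[0.0155, -0.0185, -0.004], [0, 0, -0.0357]]
    - [[0.0155, -0.0185, -0.004], [0, 0, -0.0357]]
    - [[0.0155, -0.0185, -0.004], [0, 0, -0.0357]]
    - [[0.0155, -0.0185, -0.004], [0, 0, -0.0357]]
    - [[0.0155, -0.0185, -0.004], [0, 0, -0.0357]]
    - [[0.0155, -0.0185, -0.004], [0, 0, -0.0357]]
    - [[0.0155, -0.0185, -0.004], [0, 0, -0.0357]]

```text
time_s: 1.77
ee_pos: [521.4, 163.8, 98.3]
ee_rot: [-180.0, 0.0, 27.5]
force: [0.5, -0.2, 0.4]
gripper_width: 0.4
```

>>> drive_tool:
  motion:
    - [[0, 0, -0.012], [0, 0, 0]]
    - [[0, 0, -0.012], [0, 0, 0]]
    - [[0, 0, -0.012], [0, 0, 0]]
    - [[0, 0, -0.012], [0, 0, 0]]
    - [[0, 0, -0.012], [0, 0, 0]]
    - [[0, 0, -0.01], [0, 0, 0]]
    - [[0, 0, -0.006], [0, 0, 0]]
    - [[0, 0, -0.004], [0, 0, 0]]
    - [[0, 0, -0.002], [0, 0, 0]]
    - [[0, 0, 0], [0, 0, 0]]

```text
time_s: 2.6
ee_pos: [521.0, 164.9, 16.7]
ee_rot: [180.0, 0.0, 27.6]
force: [-0.3, -1.3, -0.5]
gripper_width: 0.7
```

```bash
python3 - <<'E'
from h import *
s=env.state(); print(s["ee_pos"],s["force"])
for n in("top","side"):
    a=env.grab_frame(n)[...,::-1]
    cv2.imwrite(f"pics/{n}1.png",a)
a=cv2.imread("pics/side1.png"); cv2.imwrite("pics/s1c.png",cv2.resize(a[170:350,130:430],None,fx=2.6,fy=2.6))
E
```

```text
[521.02698964 164.89588174  16.72407879] [-0.30966724 -1.2997262  -0.46610044]
```

View pics/s1c.png

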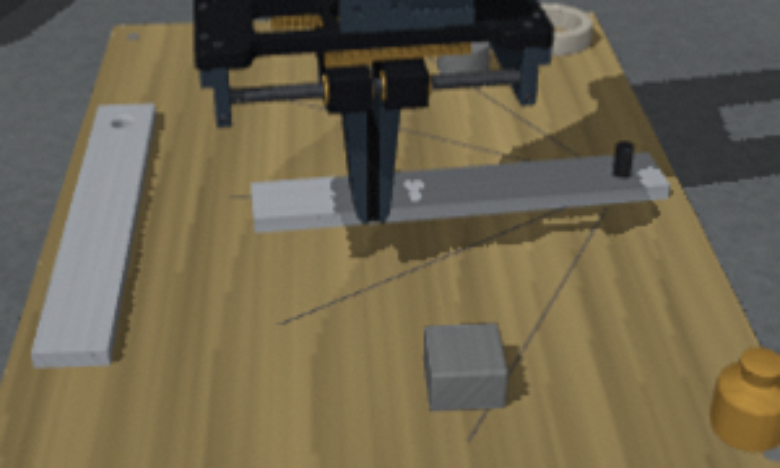

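View pics/top1.png

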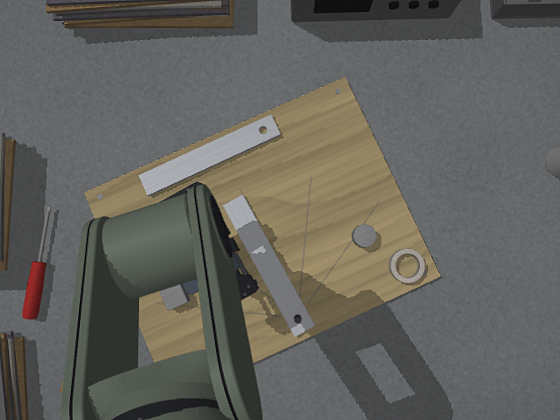

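The side view shows the shut fingertips on the board just on the +y side of the bar at crop (372,220), with nothing touched. Next I'll work out the arc.

```bash
python3 - <<'E'
from h import *
pin=np.array([397.5,33.5])
def P(t,h=36,r=171):
    t=np.radians(t);return pin+r*np.array([np.cos(t),np.sin(t)])+h*np.array([-np.sin(t),np.cos(t)])
p0=P(27.6,36); print(p0)
th=27.6
for step,n in[(-2,10),(-2,10),(-1,10),(-.5,10)]:
    print(step, np.radians(step))
    for i in range(n):
        d=P(th+step)-P(th); th+=step; print("%.1f  %.1f %.1f"%(th,*d))
E
```

```text
[532.36215478 144.62695086]
-2 -0.03490658503988659
25.6  3.8 -4.8
23.6  3.6 -4.9
21.6  3.5 -5.0
19.6  3.3 -5.1
17.6  3.1 -5.3
15.6  2.9 -5.4
13.6  2.7 -5.5
11.6  2.5 -5.6
9.6  2.3 -5.6
7.6  2.1 -5.7
-2 -0.03490658503988659
5.6  1.9 -5.8
3.6  1.7 -5.8
1.6  1.5 -5.9
-0.4  1.3 -6.0
-2.4  1.1 -6.0
-4.4  0.9 -6.0
-6.4  0.7 -6.1
-8.4  0.5 -6.1
-10.4  0.3 -6.1
-12.4  0.1 -6.1
-1 -0.017453292519943295
-13.4  -0.1 -3.0
-14.4  -0.1 -3.0
-15.4  -0.2 -3.0
-16.4  -0.2 -3.0
-17.4  -0.3 -3.0
-18.4  -0.3 -3.0
-19.4  -0.4 -3.0
-20.4  -0.4 -3.0
-21.4  -0.5 -3.0
-22.4  -0.5 -3.0
-0.5 -0.008726646259971648
-22.9  -0.3 -1.5
-23.4  -0.3 -1.5
-23.9  -0.3 -1.5
-24.4  -0.3 -1.5
-24.9  -0.3 -1.5
-25.4  -0.3 -1.5
-25.9  -0.4 -1.5
-26.4  -0.4 -1.5
-26.9  -0.4 -1.5
-27.4  -0.4 -1.5
```

>>> drive_tool:
  motion:
    - [[0.0014, -0.0025, -0.0005], [0, 0, 0]]
    - [[0.0014, -0.0025, -0.0005], [0, 0, 0]]
    - [[0.0014, -0.0025, 0], [0, 0, 0]]
    - [[0.0014, -0.0025, 0], [0, 0, 0]]
    - [[0.0014, -0.0025, 0], [0, 0, 0]]
    - [[0.0014, -0.0025, 0], [0, 0, 0]]
    - [[0.0013, -0.0025, 0], [0, 0, 0]]
    - [[0.0013, -0.0025, 0], [0, 0, 0]]
    - [[0, 0, 0], [0, 0, 0]]
    - [[0, 0, 0], [0, 0, 0]]

```text
time_s: 3.53
ee_pos: [532.1, 144.8, 15.9]
ee_rot: [-180.0, -0.0, 27.5]
force: [0.1, -1.4, 0.9]
gripper_width: 0.4
```

>>> drive_tool:
  motion:
    - [[0.0038, -0.0048, 0], [0, 0, -0.0349]]
    - [[0.0036, -0.0049, 0], [0, 0, -0.0349]]
    - [[0.0035, -0.005, 0], [0, 0, -0.0349]]
    - [[0.0033, -0.0051, 0], [0, 0, -0.0349]]
    - [[0.0031, -0.0053, 0], [0, 0, -0.0349]]
    - [[0.0029, -0.0054, 0], [0, 0, -0.0349]]
    - [[0.0027, -0.0055, 0], [0, 0, -0.0349]]
    - [[0.0025, -0.0056, 0], [0, 0, -0.0349]]
    - [[0.0023, -0.0056, 0], [0, 0, -0.0349]]
    - [[0.0021, -0.0057, 0], [0, 0, -0.0349]]

```text
time_s: 4.37
ee_pos: [562.1, 91.4, 15.9]
ee_rot: [180.0, -0.0, 7.4]
force: [-0.0, -0.1, -0.2]
gripper_width: 0.6
```

```bash
python3 - <<'E'
from h import *
a=env.grab_frame("side")[...,::-1]; cv2.imwrite("pics/s2c.png",cv2.resize(a[150:350,130:430],None,fx=2.6,fy=2.6)); print(env.state()["ee_pos"],env.state()["force"])
E
```

```text
[562.48998962  90.50572357  15.88260746] [ 0.58673393 -1.22525182  0.70974276]
```

View pics/s2c.png

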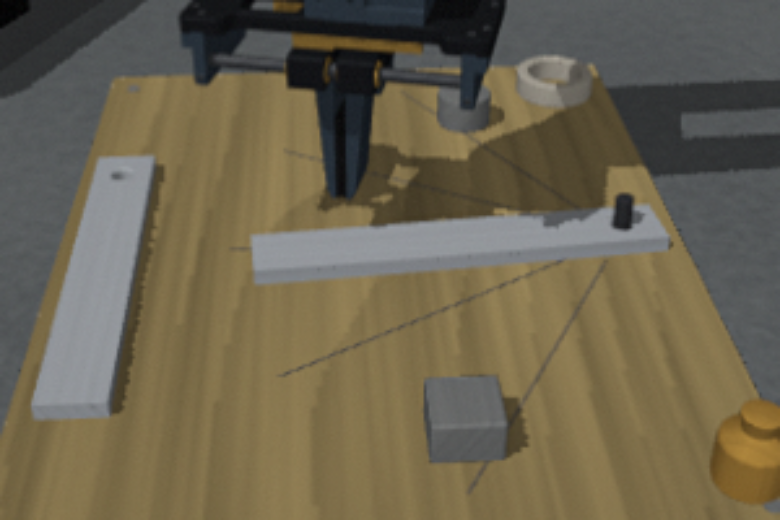

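The fingers have ended up on the far side of the bar, at crop (343,195), and the bar hasn't moved, so they must have passed over it. I'll check the cameras' heights against the TCP readings.

```bash
python3 - <<'E'
from h import *
def proj(n,X):
    p=env.camera_params(n); f=210/np.tan(np.radians(p["fov_y"]/2))
    K=np.array([[f,0,p["cx"]],[0,f,p["cy"]],[0,0,1]]);T=np.linalg.inv(np.array(p["pose"]))
    return cv2.projectPoints(np.array(X,float).reshape(-1,1,3),cv2.Rodrigues(T[:3,:3])[0],T[:3,3],K,np.array([p["k1"],0,0,0,0.]))[0].reshape(-1,2)
off=np.array([130,150])
X=[[562.5,90.5,z] for z in(12,16,30,50)]
print("tcp now, crop px",((proj("side",X)-off)*2.6).round())
X=[[595.5,159.8,22],[614.6,123.2,22],[365.4,38.7,22],[383.7,3.2,22],[400,35,42],[397,33,22]]
print("bar",((proj("side",X)-off)*2.6).round())
print("tcp before in s1c",((proj("side",[[521,165,z] for z in (12,17,30,50)])-[130,170])*2.6).round())
a=env.grab_frame("top")[...,::-1]; cv2.imwrite("pics/top2.png",a)
print(env.state()["ee_pos"],env.state()["qpos"])
E
```

```text
tcp now, crop px [[347. 234.]
 [346. 229.]
 [346. 210.]
 [346. 183.]]
bar [[254. 270.]
 [251. 232.]
 [669. 235.]
 [648. 202.]
 [619. 196.]
 [621. 221.]]
tcp before in s1c [[368. 262.]
 [368. 255.]
 [368. 237.]
 [368. 208.]]
[562.16695964  91.08255369  15.8668825 ] [ 8.05268924e+00  2.63675400e+01  1.02985111e+02 -1.31872897e-02
  5.06351685e+01  6.30919396e-01]
```

View pics/top2.png

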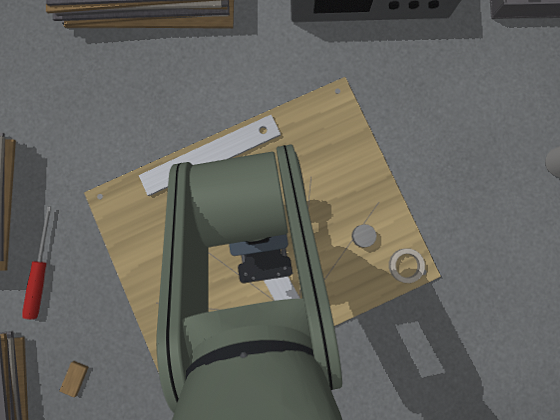

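If the reported x and y are right, both side views put the tips about 26 mm higher than z reads. That fits with them passing over the bar. I'll go back over the bar to the +y side and feel for the board there.

>>> drive_tool:
  motion:
    - [[0, 0, 0.01], [0, 0, 0]]
    - [[-0.0045, 0.0083, 0.005], [0, 0, 0.039]]
    - [[-0.0045, 0.0083, 0], [0, 0, 0.039]]
    - [[-0.0045, 0.0083, 0], [0, 0, 0.039]]
    - [[-0.0045, 0.0083, 0], [0, 0, 0.039]]
    - [[-0.0045, 0.0083, 0], [0, 0, 0.039]]
    - [[-0.0045, 0.0083, 0], [0, 0, 0.039]]
    - [[-0.0045, 0.0083, 0], [0, 0, 0.039]]
    - [[-0.0045, 0.0083, 0], [0, 0, 0.039]]
    - [[-0.0045, 0.0083, 0], [0, 0, 0.039]]

```text
time_s: 5.3
ee_pos: [520.8, 167.6, 30.8]
ee_rot: [-180.0, 0.0, 27.9]
force: [0.1, -0.0, 0.1]
gripper_width: 0.9
```

```bash
python3 - <<'E'
from h import *
for n in("top","side"):
    a=env.grab_frame(n)[...,::-1]; cv2.imwrite(f"pics/{n}3.png",a)
cv2.imwrite("pics/s3c.png",cv2.resize(a[170:310,200:370],None,fx=4,fy=4,interpolation=cv2.INTER_CUBIC)); print(env.state()["ee_pos"],env.state()["force"],env.state()["gripper_width"])
E
```

```text
[520.48552705 167.91762578  30.79810996] [ 0.21021097 -0.67069166 -0.2921998 ] 0.14636845523604566
```

View pics/s3c.png

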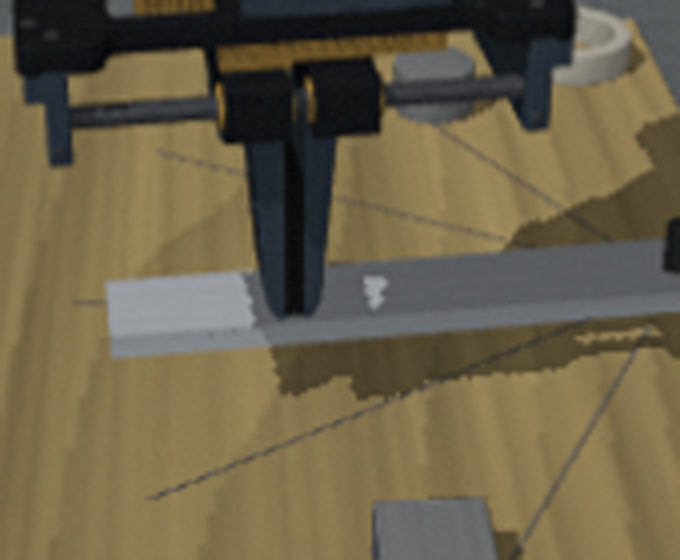

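View pics/top3.png

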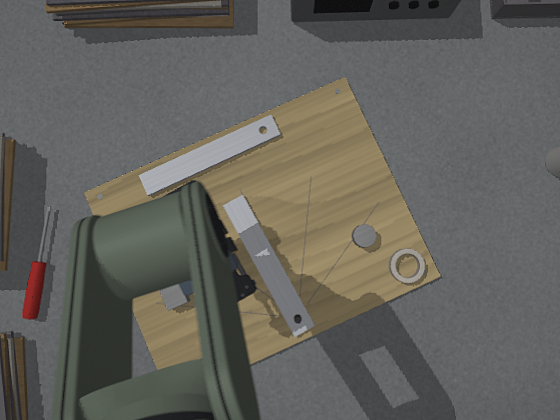

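>>> drive_tool:
  motion:
    - [[0, 0, -0.003], [0, 0, 0]]
    - [[0, 0, -0.003], [0, 0, 0]]
    - [[0, 0, -0.003], [0, 0, 0]]
    - [[0, 0, -0.003], [0, 0, 0]]
    - [[0, 0, -0.003], [0, 0, 0]]
    - [[0, 0, -0.001], [0, 0, 0]]
    - [[0, 0, -0.001], [0, 0, 0]]
    - [[0, 0, -0.001], [0, 0, 0]]
    - [[0, 0, -0.001], [0, 0, 0]]
    - [[0, 0, 0], [0, 0, 0]]

```text
time_s: 6.23
ee_pos: [521.3, 166.7, 11.8]
ee_rot: [-180.0, 0.0, 27.7]
force: [-0.3, 0.7, 0.0]
gripper_width: 0.2
```

```bash
python3 - <<'E'
from h import *
s=env.state();print(s["ee_pos"],s["force"])
a=env.grab_frame("side")[...,::-1]; cv2.imwrite("pics/s4c.png",cv2.resize(a[170:310,200:370],None,fx=4,fy=4,interpolation=cv2.INTER_CUBIC))
# tip height from s3 view, and lateral
from scipy.optimize import least_squares
uv=[200+293/4,170+317/4]
for z in(20,30,40,50,56,60): print(z,px2w("side",[uv],z)[0].round(1))
E
```

```text
[521.30505849 166.66299268  11.78514818] [-0.32036862  0.72067162  0.02613667]
20 [533.9 121.3  20. ]
30 [529. 135.  30.]
40 [524.1 148.6  40. ]
50 [519.2 162.3  50. ]
56 [516.3 170.5  56. ]
60 [514.4 176.   60. ]
```

View pics/s4c.png

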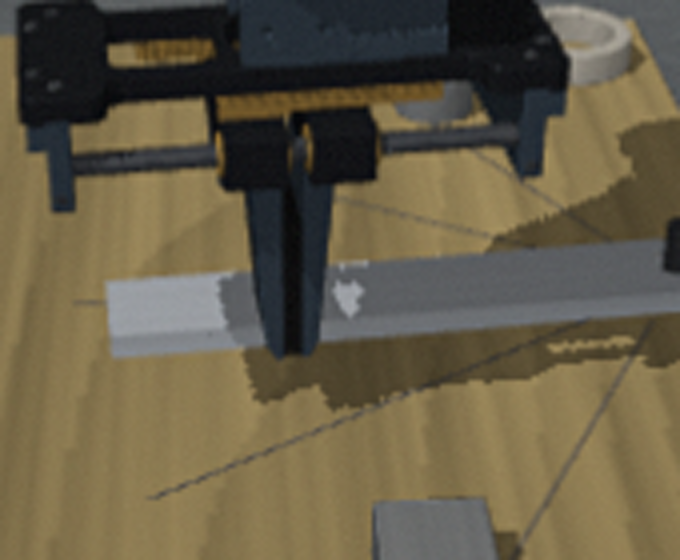

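The reading is 11.8, which would be inside the board, yet there's no contact force. The z reading is therefore about 22 mm low. I'll keep descending in small steps and watch the force.

>>> drive_tool:
  motion:
    - [[0, 0, -0.0015], [0, 0, 0]]
    - [[0, 0, -0.0015], [0, 0, 0]]
    - [[0, 0, -0.0015], [0, 0, 0]]
    - [[0, 0, -0.0015], [0, 0, 0]]
    - [[0, 0, -0.0015], [0, 0, 0]]
    - [[0, 0, -0.0015], [0, 0, 0]]
    - [[0, 0, -0.0015], [0, 0, 0]]
    - [[0, 0, -0.0015], [0, 0, 0]]
    - [[0, 0, 0], [0, 0, 0]]
    - [[0, 0, 0], [0, 0, 0]]

```text
time_s: 7.12
ee_pos: [521.3, 166.7, -0.2]
ee_rot: [-180.0, 0.0, 27.7]
force: [0.2, 1.0, -0.0]
gripper_width: 0.3
```

```bash
python3 - <<'E'
from h import *
s=env.state();print(s["ee_pos"],s["force"])
a=env.grab_frame("side")[...,::-1]; cv2.imwrite("pics/s5c.png",cv2.resize(a[170:310,200:370],None,fx=4,fy=4,interpolation=cv2.INTER_CUBIC))
E
```

```text
[ 5.21267728e+02  1.66697964e+02 -2.43908585e-01] [ 0.17473138  0.97146872 -0.04272323]
```

View pics/s5c.png

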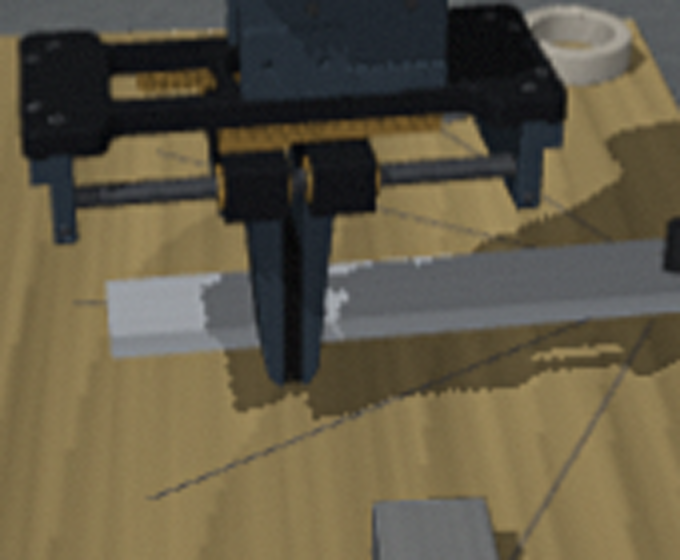

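>>> drive_tool:
  motion:
    - [[0, 0, -0.001], [0, 0, 0]]
    - [[0, 0, -0.001], [0, 0, 0]]
    - [[0, 0, -0.001], [0, 0, 0]]
    - [[0, 0, -0.001], [0, 0, 0]]
    - [[0, 0, -0.001], [0, 0, 0]]
    - [[0, 0, -0.001], [0, 0, 0]]
    - [[0, 0, -0.001], [0, 0, 0]]
    - [[0, 0, -0.001], [0, 0, 0]]
    - [[0, 0, 0], [0, 0, 0]]
    - [[0, 0, 0], [0, 0, 0]]

```text
time_s: 8.0
ee_pos: [521.3, 166.7, -8.2]
ee_rot: [-180.0, 0.0, 27.7]
force: [-0.3, 0.3, -0.0]
gripper_width: 0.2
```

```bash
python3 - <<'E'
from h import *
s=env.state();print(s["ee_pos"],s["force"])
a=env.grab_frame("side")[...,::-1]; cv2.imwrite("pics/s6c.png",cv2.resize(a[170:310,200:370],None,fx=4,fy=4,interpolation=cv2.INTER_CUBIC))
E
```

```text
[521.28362003 166.6876157   -8.20559419] [-0.29223114  0.33709868 -0.02907671]
```

View pics/s6c.png

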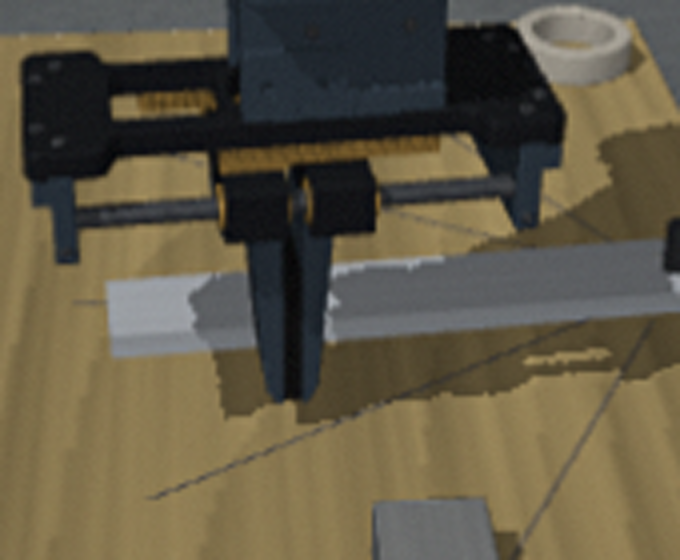

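>>> drive_tool:
  motion:
    - [[0, 0, -0.0004], [0, 0, 0]]
    - [[0, 0, -0.0004], [0, 0, 0]]
    - [[0, 0, -0.0004], [0, 0, 0]]
    - [[0, 0, -0.0004], [0, 0, 0]]
    - [[0, 0, -0.0004], [0, 0, 0]]
    - [[0, 0, 0], [0, 0, 0]]
    - [[0, 0, 0], [0, 0, 0]]
    - [[0, 0, 0], [0, 0, 0]]
    - [[0, 0, 0], [0, 0, 0]]
    - [[0, 0, 0], [0, 0, 0]]

```text
time_s: 8.88
ee_pos: [521.3, 166.7, -10.1]
ee_rot: [180.0, -0.0, 27.7]
force: [0.4, -0.4, -0.1]
gripper_width: 0.8
```

There's no contact yet. I estimate the tip at about 14 mm, which is 2 mm above the board and 8 mm below the bar's top. Next I'll approach the bar from the side.

>>> drive_tool:
  motion:
    - [[0.0014, -0.0025, 0], [0, 0, 0]]
    - [[0.0014, -0.0025, 0], [0, 0, 0]]
    - [[0.0014, -0.0025, 0], [0, 0, 0]]
    - [[0.0014, -0.0025, 0], [0, 0, 0]]
    - [[0.0014, -0.0025, 0], [0, 0, 0]]
    - [[0.0014, -0.0025, 0], [0, 0, 0]]
    - [[0.0014, -0.0025, 0], [0, 0, 0]]
    - [[0.0014, -0.0025, 0], [0, 0, 0]]
    - [[0, -0.0015, 0], [0, 0, 0]]
    - [[0, 0, 0], [0, 0, 0]]

```text
time_s: 9.72
ee_pos: [532.5, 144.8, -10.2]
ee_rot: [-180.0, 0.0, 27.7]
force: [-0.6, 0.3, 1.5]
gripper_width: 0.4
```

>>> drive_tool:
  motion:
    - [[0.0019, -0.0024, 0], [0, 0, -0.0175]]
    - [[0.0019, -0.0024, 0], [0, 0, -0.0175]]
    - [[0.0018, -0.0024, 0], [0, 0, -0.0175]]
    - [[0.0018, -0.0025, 0], [0, 0, -0.0175]]
    - [[0.0018, -0.0025, 0], [0, 0, -0.0175]]
    - [[0.0017, -0.0025, 0], [0, 0, -0.0175]]
    - [[0.0017, -0.0026, 0], [0, 0, -0.0175]]
    - [[0.0016, -0.0026, 0], [0, 0, -0.0175]]
    - [[0.0016, -0.0026, 0], [0, 0, -0.0175]]
    - [[0.0015, -0.0026, 0], [0, 0, -0.0175]]

```text
time_s: 10.55
ee_pos: [550.0, 119.8, -10.1]
ee_rot: [180.0, -0.0, 17.5]
force: [-0.4, 0.2, -0.0]
gripper_width: 0.7
```

```bash
python3 - <<'E'
from h import *
s=env.state();print(s["ee_pos"],s["force"])
a=env.grab_frame("side")[...,::-1]; cv2.imwrite("pics/s7c.png",cv2.resize(a[150:350,130:430],None,fx=2.6,fy=2.6,interpolation=cv2.INTER_CUBIC))
E
```

```text
[550.00233579 119.79898984 -10.13889478] [-0.40658863  0.21578182 -0.0069186 ]
```

View pics/s7c.png

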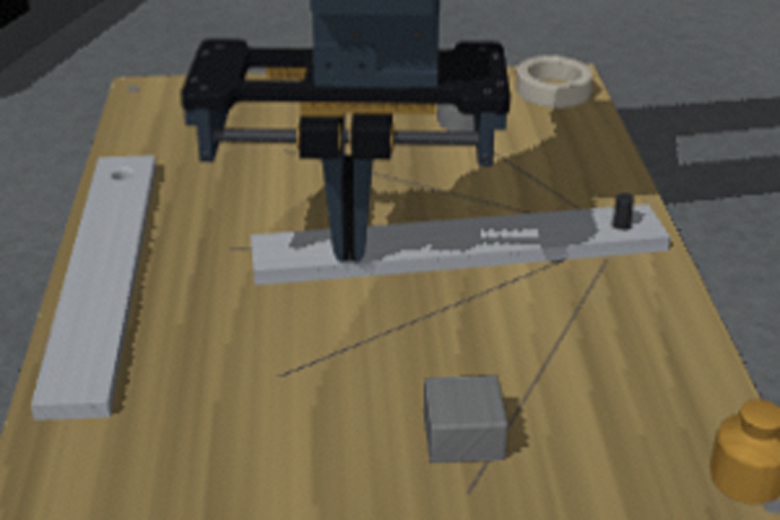

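The tips are still above the bar, at crop (347,261), and I feel no contact. I'll work out what offset from the TCP reading explains all the pictures.

```bash
cat >> h.py <<'E'
def proj(n,X):
    p=env.camera_params(n); f=210/np.tan(np.radians(p["fov_y"]/2))
    K=np.array([[f,0,p["cx"]],[0,f,p["cy"]],[0,0,1]]);T=np.linalg.inv(np.array(p["pose"]))
    return cv2.projectPoints(np.array(X,float).reshape(-1,1,3),cv2.Rodrigues(T[:3,:3])[0],T[:3,3],K,np.array([p["k1"],0,0,0,0.]))[0].reshape(-1,2)
E
python3 - <<'E'
from h import *
from scipy.optimize import least_squares
obs=[((521,164.9,16.7),(130+372/2.6,170+222/2.6)),((562.3,90.8,15.9),(130+343/2.6,150+197/2.6)),
((520.6,167.7,30.8),(200+293/4,170+317/4)),((521.3,166.7,11.8),(200+292/4,170+355/4)),((521.3,166.7,-.2),(200+292/4,170+382/4)),((521.3,166.7,-8.2),(200+293/4,170+400/4)),((550,119.8,-10.1),(130+347/2.6,150+261/2.6))]
P=np.array([o[0] for o in obs]);U=np.array([o[1] for o in obs])
print((U-proj("side",P)).round(1))
r=least_squares(lambda d:(proj("side",P+d)-U).ravel(),np.zeros(3)); print(r.x,r.cost, (U-proj("side",P+r.x)).round(1))
J=r.jac; print(np.sqrt(np.diag(np.linalg.inv(J.T@J))))
for z in (10,20,25,30): # fixed z offset
  q=least_squares(lambda d:(proj("side",P+[d[0],d[1],z])-U).ravel(),np.zeros(2)); print(z,q.x,q.cost)
# scene consistency in the side view
a=cv2.imread("pics/side0.png"); cv2.imwrite("pics/side0c.png",cv2.resize(a[165:345,130:450],None,fx=2.5,fy=2.5,interpolation=cv2.INTER_CUBIC))
X=[[595.5,159.8,22],[614.6,123.2,22],[365.4,38.7,22],[383.7,3.2,22],[535.4,-83.6,37],[400.3,35.2,42]]
print(((proj("side",X)-[130,165])*2.5).round())
E
```

```text
[[  1.5 -12.8]
 [ -1.4 -12.4]
 [  2.1 -12.5]
 [  2.  -12.7]
 [  1.9 -12.3]
 [  2.2 -11.9]
 [ -0.8 -11.7]]
[-8.61936398 18.26303651 37.42966315] 5.418045687449456 [[ 0.2 -0.2]
 [-2.1  0.4]
 [ 0.8  0.7]
 [ 0.7 -0.3]
 [ 0.7 -0.4]
 [ 1.  -0.3]
 [-1.6  0.2]]
[ 5.23476958 14.25190364 10.71638624]
10 [  4.69797602 -18.15093936] 8.290234165805959
20 [-0.15863191 -4.87263642] 6.633997105121164
25 [-2.58629962  1.76529998] 6.051517094649403
30 [-5.0135241   8.40239181] 5.649971379992066
[[244. 222.]
 [241. 186.]
 [643. 189.]
 [623. 157.]
 [445.  50.]
 [594. 151.]]
```

View pics/side0c.png

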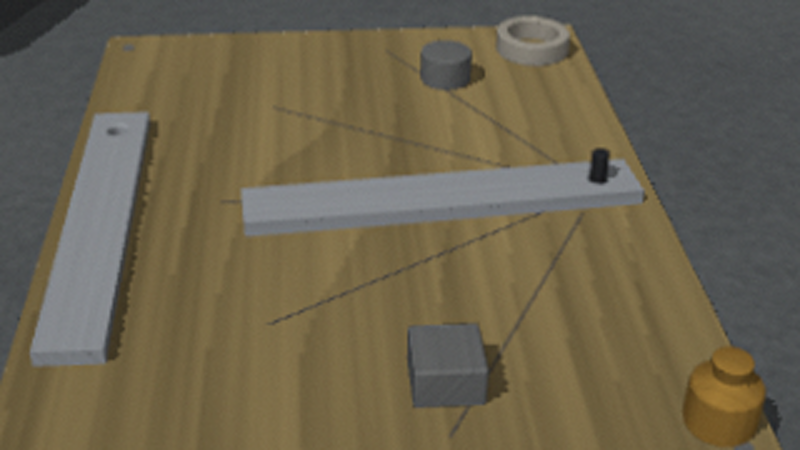

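The scene points agree between the two cameras. The tip offset lies along the side camera's viewing ray, and because the tips cleared the bar, dz must be at least 32 mm. I'll back off to the +y side and find the board by touch.

>>> drive_tool:
  motion:
    - [[-0.004, 0.006, 0], [0, 0, 0.025]]
    - [[-0.004, 0.006, 0], [0, 0, 0.025]]
    - [[-0.004, 0.006, 0], [0, 0, 0.025]]
    - [[-0.004, 0.006, 0], [0, 0, 0.025]]
    - [[-0.004, 0.006, 0], [0, 0, 0.025]]
    - [[-0.004, 0.006, 0], [0, 0, 0.025]]
    - [[-0.004, 0.006, 0], [0, 0, 0.025]]
    - [[0, 0, -0.001], [0, 0, 0]]
    - [[0, 0, -0.001], [0, 0, 0]]
    - [[0, 0, 0], [0, 0, 0]]

```text
time_s: 11.43
ee_pos: [521.8, 162.1, -12.3]
ee_rot: [180.0, 0.0, 27.7]
force: [0.6, -0.6, 0.3]
gripper_width: 0.5
```

>>> drive_tool:
  motion:
    - [[0, 0, -0.0005], [0, 0, 0]]
    - [[0, 0, -0.0005], [0, 0, 0]]
    - [[0, 0, -0.0005], [0, 0, 0]]
    - [[0, 0, -0.0005], [0, 0, 0]]
    - [[0, 0, -0.0005], [0, 0, 0]]
    - [[0, 0, -0.0005], [0, 0, 0]]
    - [[0, 0, -0.0005], [0, 0, 0]]
    - [[0, 0, -0.0005], [0, 0, 0]]
    - [[0, 0, 0], [0, 0, 0]]
    - [[0, 0, 0], [0, 0, 0]]

```text
time_s: 12.27
ee_pos: [521.8, 162.1, -16.2]
ee_rot: [-180.0, -0.0, 27.7]
force: [-0.4, -0.7, 1.4]
gripper_width: 0.7
```

>>> drive_tool:
  motion:
    - [[0, 0, -0.0005], [0, 0, 0]]
    - [[0, 0, -0.0005], [0, 0, 0]]
    - [[0, 0, -0.0005], [0, 0, 0]]
    - [[0, 0, -0.0005], [0, 0, 0]]
    - [[0, 0, -0.0005], [0, 0, 0]]
    - [[0, 0, -0.0005], [0, 0, 0]]
    - [[0, 0, 0], [0, 0, 0]]
    - [[0, 0, 0], [0, 0, 0]]
    - [[0, 0, 0], [0, 0, 0]]
    - [[0, 0, 0], [0, 0, 0]]

```text
time_s: 13.1
ee_pos: [521.9, 162.1, -19.1]
ee_rot: [180.0, -0.0, 27.7]
force: [0.6, 0.4, -0.8]
gripper_width: 0.6
```

```bash
python3 - <<'E'
from h import *
s=env.state();print(s["ee_pos"],s["force"])
a=env.grab_frame("side")[...,::-1]; cv2.imwrite("pics/s8c.png",cv2.resize(a[170:310,200:370],None,fx=4,fy=4,interpolation=cv2.INTER_CUBIC))
E
```

```text
[521.85815415 162.09426765 -19.09665375] [ 0.64818916  0.44692191 -0.81989499]
```

View pics/s8c.png

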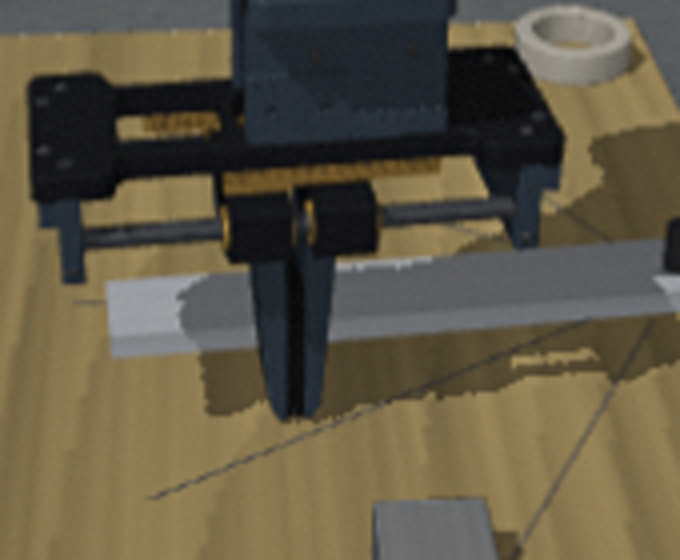

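>>> drive_tool:
  motion:
    - [[0, 0, -0.0007], [0, 0, 0]]
    - [[0, 0, -0.0007], [0, 0, 0]]
    - [[0, 0, -0.0007], [0, 0, 0]]
    - [[0, 0, -0.0007], [0, 0, 0]]
    - [[0, 0, -0.0007], [0, 0, 0]]
    - [[0, 0, -0.0005], [0, 0, 0]]
    - [[0, 0, 0], [0, 0, 0]]
    - [[0, 0, 0], [0, 0, 0]]
    - [[0, 0, 0], [0, 0, 0]]
    - [[0, 0, 0], [0, 0, 0]]

```text
time_s: 13.98
ee_pos: [521.8, 162.1, -22.8]
ee_rot: [180.0, -0.0, 27.7]
force: [-1.5, 0.0, 5.4]
gripper_width: 0.4
```

The force of 5.4 N at a reading of −22.8 is the board, so the tip is about 34.5 mm above the reading. That also implies x,y offsets of roughly (−7,+14). I'll lift 3 mm, approach the bar, and then push along the arc.

>>> drive_tool:
  motion:
    - [[0, 0, 0.0015], [0, 0, 0]]
    - [[0, 0, 0.0015], [0, 0, 0]]
    - [[0.0022, -0.0039, 0], [0, 0, 0]]
    - [[0.0022, -0.0039, 0], [0, 0, 0]]
    - [[0.0022, -0.0039, 0], [0, 0, 0]]
    - [[0.0022, -0.0039, 0], [0, 0, 0]]
    - [[0.0022, -0.0039, 0], [0, 0, 0]]
    - [[0.0022, -0.0039, 0], [0, 0, 0]]
    - [[0.0022, -0.0039, 0], [0, 0, 0]]
    - [[0.0022, -0.0039, 0], [0, 0, 0]]

```text
time_s: 14.82
ee_pos: [539.5, 130.5, -20.2]
ee_rot: [-180.0, 0.0, 27.7]
force: [-1.4, 0.6, -0.8]
gripper_width: 0.2
```

>>> drive_tool:
  motion:
    - [[0.0019, -0.0024, 0], [0, 0, -0.0175]]
    - [[0.0019, -0.0024, 0], [0, 0, -0.0175]]
    - [[0.0018, -0.0024, 0], [0, 0, -0.0175]]
    - [[0.0018, -0.0025, 0], [0, 0, -0.0175]]
    - [[0.0018, -0.0025, 0], [0, 0, -0.0175]]
    - [[0.0017, -0.0025, 0], [0, 0, -0.0175]]
    - [[0.0017, -0.0026, 0], [0, 0, -0.0175]]
    - [[0.0016, -0.0026, 0], [0, 0, -0.0175]]
    - [[0.0016, -0.0026, 0], [0, 0, -0.0175]]
    - [[0.0015, -0.0026, 0], [0, 0, -0.0175]]

```text
time_s: 15.65
ee_pos: [556.8, 105.6, -20.1]
ee_rot: [-180.0, 0.0, 17.5]
force: [-0.9, 2.6, 0.9]
gripper_width: 0.5
```

```bash
python3 - <<'E'
from h import *
s=env.state();print(s["ee_pos"],s["force"])
a=env.grab_frame("side")[...,::-1]; cv2.imwrite("pics/s9c.png",cv2.resize(a[150:350,130:430],None,fx=2.6,fy=2.6,interpolation=cv2.INTER_CUBIC))
E
```

```text
[556.81775511 105.56373525 -20.11014997] [-0.94502042  2.55780336  0.87577125]
```

View pics/s9c.png

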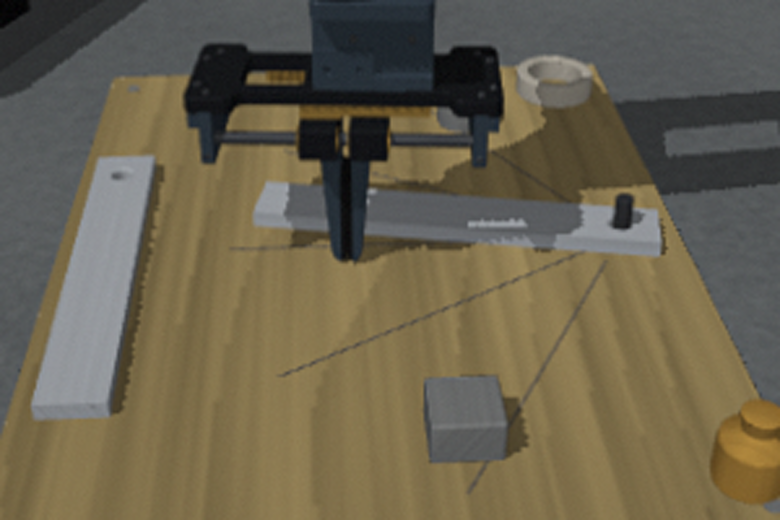

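The bar is moving, and its free end is now at crop (265,200). The push continues.

>>> drive_tool:
  motion:
    - [[0.0031, -0.0054, 0], [0, 0, -0.0349]]
    - [[0.0029, -0.0054, 0], [0, 0, -0.0349]]
    - [[0.0027, -0.0055, 0], [0, 0, -0.0349]]
    - [[0.0025, -0.0056, 0], [0, 0, -0.0349]]
    - [[0.0023, -0.0056, 0], [0, 0, -0.0349]]
    - [[0.0019, -0.0058, 0], [0, 0, -0.0349]]
    - [[0.0017, -0.0058, 0], [0, 0, -0.0349]]
    - [[0.0015, -0.0059, 0], [0, 0, -0.0349]]
    - [[0.0013, -0.006, 0], [0, 0, -0.0349]]
    - [[0.0011, -0.006, 0], [0, 0, -0.0349]]

```text
time_s: 16.53
ee_pos: [577.9, 48.2, -20.1]
ee_rot: [-180.0, -0.0, -2.6]
force: [-1.0, 1.2, -0.4]
gripper_width: 1.0
```

>>> drive_tool:
  motion:
    - [[0.0009, -0.006, 0], [0, 0, -0.0349]]
    - [[0.0007, -0.0061, 0], [0, 0, -0.0349]]
    - [[0.0005, -0.0061, 0], [0, 0, -0.0349]]
    - [[0.0003, -0.0061, 0], [0, 0, -0.0349]]
    - [[0.0001, -0.0061, 0], [0, 0, -0.0349]]
    - [[-0.0001, -0.003, 0], [0, 0, -0.0175]]
    - [[-0.0001, -0.003, 0], [0, 0, -0.0175]]
    - [[-0.0002, -0.003, 0], [0, 0, -0.0175]]
    - [[-0.0002, -0.003, 0], [0, 0, -0.0175]]
    - [[-0.0003, -0.003, 0], [0, 0, -0.0175]]

```text
time_s: 17.37
ee_pos: [579.4, 3.2, -20.1]
ee_rot: [-180.0, -0.0, -17.4]
force: [-0.2, 0.5, -0.2]
gripper_width: 0.6
```

```bash
python3 - <<'E'
from h import *
s=env.state();print(s["ee_pos"],s["force"])
a=env.grab_frame("side")[...,::-1]; cv2.imwrite("pics/s10c.png",cv2.resize(a[150:350,130:430],None,fx=2.6,fy=2.6,interpolation=cv2.INTER_CUBIC))
cv2.imwrite("pics/top10.png",env.grab_frame("top")[...,::-1])
E
```

```text
[579.37255184   3.24857197 -20.10169751] [-0.19893651  0.4544485  -0.17912172]
```

View pics/s10c.png

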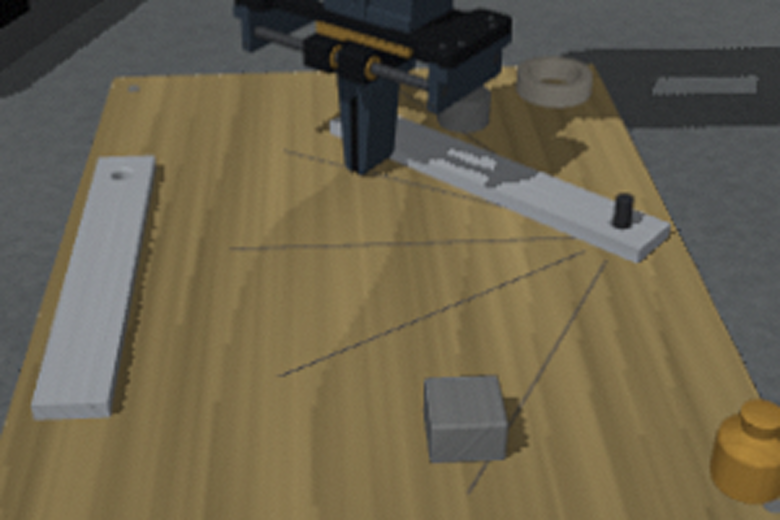

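View pics/top10.png

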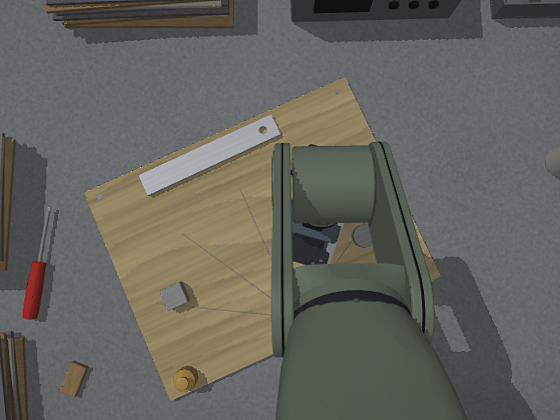

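The bar lies close to the round disc, whose crop position is about (465,110). The spare bar hasn't moved. I'll work out the bar's angle now.

```bash
python3 - <<'E'
from h import *
u=np.array([[640,247],[400,160],[668,226],[392,118]])/2.6+[130,150]
w=px2w("side",u,22); print(w.round(1))
for a,b in((0,1),(2,3)):
    d=w[b]-w[a]; print(np.degrees(np.arctan2(d[1],d[0])))
E
```

```text
[[380.8  58.2  22. ]
 [555.    4.8  22. ]
 [367.3  28.3  22. ]
 [580.4 -52.8  22. ]]
-17.045766914147194
-20.844187679970503
```

The bar is at about −19° and needs to reach about −27°. I'll push on more slowly.

>>> drive_tool:
  motion:
    - [[-0.0003, -0.0021, 0], [0, 0, -0.0122]]
    - [[-0.0003, -0.0021, 0], [0, 0, -0.0122]]
    - [[-0.0003, -0.0021, 0], [0, 0, -0.0122]]
    - [[-0.0003, -0.0021, 0], [0, 0, -0.0122]]
    - [[-0.0003, -0.0021, 0], [0, 0, -0.0122]]
    - [[-0.0003, -0.0021, 0], [0, 0, -0.0122]]
    - [[-0.0003, -0.0021, 0], [0, 0, -0.0122]]
    - [[-0.0004, -0.0021, 0], [0, 0, -0.0122]]
    - [[-0.0004, -0.0021, 0], [0, 0, -0.0122]]
    - [[-0.0004, -0.0021, 0], [0, 0, -0.0122]]

```text
time_s: 18.3
ee_pos: [576.0, -17.8, -20.1]
ee_rot: [-180.0, -0.0, -24.4]
force: [-0.0, 0.9, 0.6]
gripper_width: 0.4
```

>>> drive_tool:
  motion:
    - [[-0.0003, -0.001, 0], [0, 0, -0.006]]
    - [[-0.0003, -0.001, 0], [0, 0, -0.006]]
    - [[-0.0003, -0.001, 0], [0, 0, -0.006]]
    - [[-0.0003, -0.001, 0], [0, 0, -0.006]]
    - [[0, 0, 0], [0, 0, 0]]
    - [[0, 0, 0], [0, 0, 0]]
    - [[0, 0, 0], [0, 0, 0]]
    - [[0, 0, 0], [0, 0, 0]]
    - [[0, 0, 0], [0, 0, 0]]
    - [[0, 0, 0], [0, 0, 0]]

```text
time_s: 19.13
ee_pos: [576.3, -18.6, -19.9]
ee_rot: [-179.7, -0.0, -25.9]
force: [2.3, 12.1, -1.3]
gripper_width: 0.8
```

```bash
python3 - <<'E'
from h import *
s=env.state();print(s["ee_pos"],s["force"])
a=env.grab_frame("side")[...,::-1]; cv2.imwrite("pics/s11c.png",cv2.resize(a[165:275,240:400],None,fx=4.5,fy=4.5,interpolation=cv2.INTER_CUBIC))
E
```

```text
[576.27480673 -18.60601925 -19.92867227] [ 2.30993195 12.09256566 -1.34754769]
```

View pics/s11c.png

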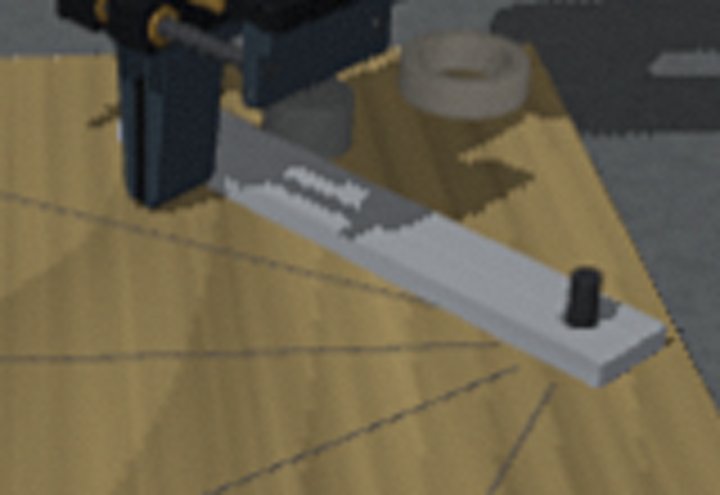

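The push force rose to 12 N and the tool stalled at y −18.6 against a command of −22, so the bar is against the disc. Next I'll back off square to the bar, then lift away.

>>> drive_tool:
  motion:
    - [[0.0005, 0.001, 0], [0, 0, 0]]
    - [[0.0005, 0.001, 0], [0, 0, 0]]
    - [[0.0005, 0.001, 0], [0, 0, 0]]
    - [[0.001, 0.002, 0], [0, 0, 0]]
    - [[0.002, 0.004, 0], [0, 0, 0]]
    - [[0.004, 0.008, 0], [0, 0, 0]]
    - [[0.005, 0.01, 0], [0, 0, 0]]
    - [[0.005, 0.01, 0], [0, 0, 0]]
    - [[0.005, 0.01, 0.005], [0, 0, 0]]
    - [[0, 0, 0.02], [0, 0, 0]]

```text
time_s: 20.02
ee_pos: [597.4, 27.8, 2.7]
ee_rot: [179.9, 0.3, -25.6]
force: [-0.3, -0.3, -0.2]
gripper_width: 0.5
```

>>> drive_tool:
  motion:
    - [[0, 0, 0.03], [0, 0, 0]]
    - [[0, 0, 0.03], [0, 0, 0]]
    - [[0, 0.01, 0.03], [0, 0, 0]]
    - [[-0.01, 0.03, 0.02], [0, 0, 0]]
    - [[-0.01, 0.035, 0.01], [0, 0, 0]]
    - [[-0.01, 0.035, 0], [0, 0, 0]]
    - [[-0.01, 0.035, 0], [0, 0, 0]]
    - [[-0.01, 0.035, 0], [0, 0, 0]]
    - [[-0.01, 0.035, 0], [0, 0, 0]]
    - [[-0.01, 0.035, 0], [0, 0, 0]]

```text
time_s: 20.85
ee_pos: [527.6, 278.0, 125.5]
ee_rot: [-180.0, -0.0, -25.7]
force: [0.9, 0.6, 1.1]
gripper_width: 0.2
```

>>> drive_tool:
  motion:
    - [[-0.015, 0.03, 0], [0, 0, 0]]
    - [[-0.015, 0.03, 0], [0, 0, 0]]
    - [[-0.015, 0.03, 0], [0, 0, 0]]
    - [[-0.015, 0.03, 0], [0, 0, 0]]
    - [[-0.015, 0.03, 0], [0, 0, 0]]
    - [[-0.015, 0.03, 0], [0, 0, 0]]
    - [[-0.015, 0.03, 0], [0, 0, 0]]
    - [[-0.01, 0.01, 0], [0, 0, 0]]
    - [[0, 0, 0], [0, 0, 0]]
    - [[0, 0, 0], [0, 0, 0]]

```text
time_s: 21.68
ee_pos: [412.6, 495.7, 124.9]
ee_rot: [179.9, -0.0, -25.6]
force: [1.1, -0.4, -0.8]
gripper_width: 0.6
```

```bash
python3 - <<'E'
from h import *
s=env.state();print(s["ee_pos"],s["force"],s["time_s"])
a=env.grab_frame("top")[...,::-1]; cv2.imwrite("pics/top12.png",a); cv2.imwrite("pics/t12c.png",cv2.resize(a[210:345,270:430],None,fx=4.4,fy=4.4,interpolation=cv2.INTER_CUBIC))
a=env.grab_frame("side")[...,::-1]; cv2.imwrite("pics/s12c.png",cv2.resize(a[165:345,130:450],None,fx=2.5,fy=2.5,interpolation=cv2.INTER_CUBIC))
E
```

```text
[412.64128372 495.65374932 124.88496868] [ 1.10210408 -0.35329724 -0.77715136] 21.6833
```

View pics/top12.png

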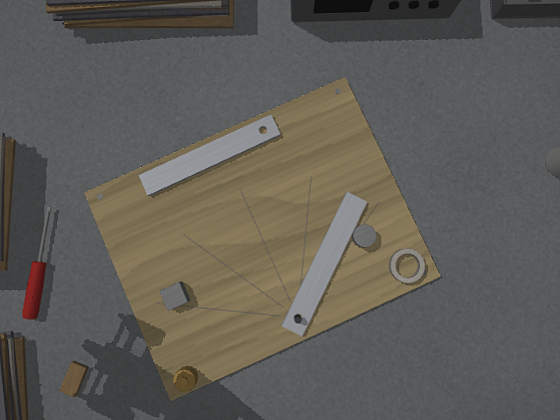

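View pics/t12c.png

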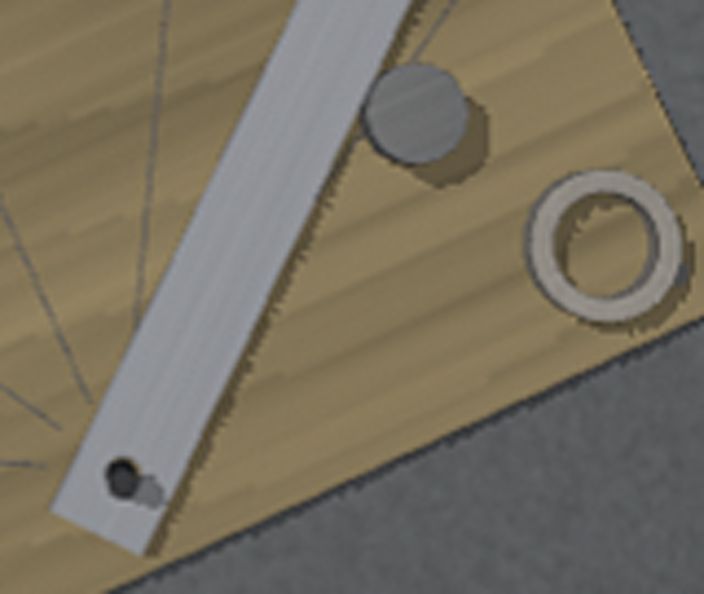

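View pics/s12c.png

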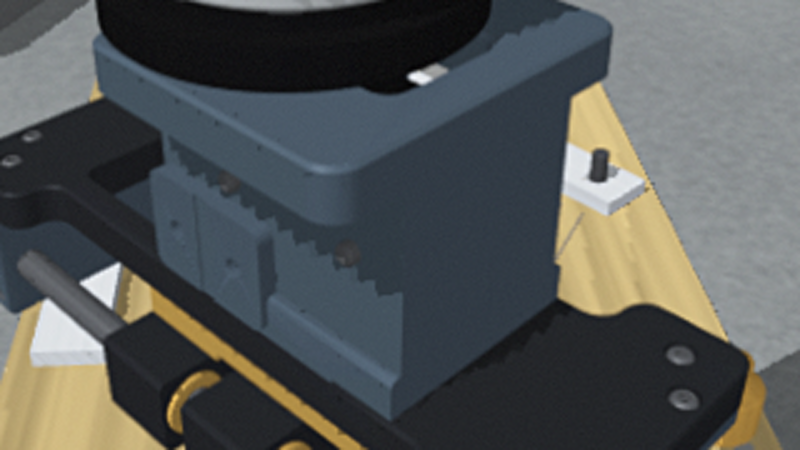

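The top view shows the bar's side at the disc near crop (370,120), the bar still on its pin at (122,478), and the spare bar where it started. I'll put a number on the gap and check whether the spare moved.

```bash
python3 - <<'E'
from h import *
c=np.array([[148,552],[412,0],[52,508],[300,0],[416,113]])/4.4+[270,210]-0.39
w=px2w("top",c,[22,22,22,22,37])[:,:2]; 
for a,b,e in((0,1,20),(2,3,60)):
    d=w[b]-w[a]; d/=np.hypot(*d); v=w[4]-w[a]; print(np.degrees(np.arctan2(d[1],d[0])), "gap",-(d[0]*v[1]-d[1]*v[0])-e)
a=cv2.imread("pics/top0.png").astype(int);b=cv2.imread("pics/top12.png").astype(int)
print("spare diff",np.abs(a-b)[115:200,135:285].max(), "mean",np.abs(a-b)[115:200,135:285].mean())
E
```

```text
-27.822252944615602 gap -1.3870332074251621
-28.05399929735815 gap -1.0886392991727547
spare diff 78 mean 0.9002875816993464
```

```bash
python3 - <<'E'
import cv2,numpy as np
a=cv2.imread("pics/top0.png",0);b=cv2.imread("pics/top12.png",0)
d=cv2.absdiff(a,b)[115:200,135:285]; ys,xs=np.where(d>25); print(len(ys),list(zip(xs+135,ys+115))[:12])
print(cv2.phaseCorrelate(a[115:200,135:285].astype(np.float64),b[115:200,135:285].astype(np.float64)))
from workcell import env
print(env.job_done())
E
```

```text
35 [(np.int64(241), np.int64(195)), (np.int64(242), np.int64(195)), (np.int64(240), np.int64(196)), (np.int64(241), np.int64(196)), (np.int64(242), np.int64(196)), (np.int64(243), np.int64(196)), (np.int64(245), np.int64(196)), (np.int64(238), np.int64(197)), (np.int64(239), np.int64(197)), (np.int64(240), np.int64(197)), (np.int64(241), np.int64(197)), (np.int64(242), np.int64(197))]
((-0.057004045204280374, 0.02498479874459747), 0.9062778748949292)
the job is handed in; nothing more can be done
None
```

I swung the pinned bar from about +28° to about −28°, so that its side lies against the round stop, and handed the job in at about 22 s of the 38 s allowed.

- **Contact with the stop:** in the last push the force rose to about 12 N and the fingers stalled, which is when the bar met the disc. After I backed off, the top view put the gap at −1.1 to −1.4 mm, which is contact within the calibration error.
- **Pin and spare bar:** the top view shows the bar still flat on its pin. The spare bar has not moved; the images match to within 0.06 pixels, and the differences I checked lie where the pinned bar's end used to be. The gripper is well clear of everything.
- **Readings that disagreed:** the reported TCP did not match the real fingertips. By the side camera and by touching the board, the tips were about 34 mm higher than reported, with a smaller sideways offset.
- **Failed tries:** because of that offset, two early passes went over the bar without touching it. I then found the board by touch, with 5 N at the end of that step, and repeated the push at the right height.
- **Not checked:** in the last side picture the arm blocked the view of the stop, so the final check of the contact is from the top camera only.

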